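Press the infill board home under the lip of the gluing jig

TASK

Pick up the loose pale board that has a grip block on top, lay it flat on the bed of the wooden gluing jig and slide the end farther from the grip in under the jig's steel lip until it has pushed the sprung bar hidden there fully back. Press firmly by feel without ramming it, and finish while still gripping or pushing the board so that it stays pressed home: the spring pushes it back out if you let go. Leave the other tools and the plain offcut where they are.

Things in the scene. Friction and masses are not known exactly. Their poses are not given: they have to be found in the camera images.
- board_grip (a point): Centre of the board's grip block, 18 (x) x 50 (y) x 34 mm high, on a pale plate 90 (x) x 110 (y) x 8 mm, 0.09-0.18 kg. The point is 25 mm above the plate's underside, 17 above its top. +x points to the front edge, 60 mm ahead; rear edge 30 mm behind; sides 55 mm away. Starts flat on the table.
- jig: Wooden jig fixed on the table, 160 mm wide (y). Origin at table height on its centre line; +x is the push direction. Bed from x = -100 to +80 mm, top at z = 12 mm. With the board flat on the bed its grip centre is at z = 37 mm; the front edge meets the sprung bar when the grip is at x = -16 mm, and the bar is on its stop when the grip is at x = -8 mm.
- jig_mouth (a point): Middle of the slot under the lip's edge (jig x = 30, z = 17.5 mm). Level steel lip, 4 mm thick, from here 50 mm on in +x, 11 mm gap over the bed; its turned-up edge reaches back to jig x = 20, z = 32 mm. Cheeks with inner faces at y = +-59 mm guide the board (4 mm play a side), flared to about +-70 mm at jig x = -6 mm; flares 23 mm high.
- bar (a joint): Travel (m) of the sprung bar under the lip along jig +x: 0 at rest, 0.008 on its stop. 3 N starts it, 8 N holds it on the stop; the wooden board drags on the bed besides, by up to about as much as it is pressed down, so press down only lightly. It springs back when let go. Pressed home means over 5 mm of travel.
- bar_face (a point): Middle of the front face of the aluminium sprung bar (112 mm wide, 8 mm high), 14 mm inside the lip's edge at rest; moves with the bar. Two thin steel rods on the bar stand 12 mm out of the jig's back at rest and farther out as it is pressed.
There are look-alikes about, which are no part of the job. Of the things that look like the part that bears board_grip, take the one that is farthest from the robot's base at the start.

How it is judged:
On the way, in this order (a step that is already met when the one before it is completed fails the run):
1. the board lies flat on the jig's bed with its front edge under the lip (angle between board_grip's own z axis and vertical below 0.07 rad and z of board_grip in the frame of jig between 0.033 and 0.043 m and y of board_grip in the frame of jig between -0.009 and 0.009 m and angle between the x axis of board_grip and the x axis of jig, either way round below 0.12 rad and x of board_grip in the frame of jig above -0.028 m), for 0.05 s.
2. the board is pressed home against the sprung bar by the gripper (angle between board_grip's own z axis and vertical below 0.07 rad and z of board_grip in the frame of jig between 0.033 and 0.043 m and y of board_grip in the frame of jig between -0.009 and 0.009 m and angle between the x axis of board_grip and the x axis of jig, either way round below 0.12 rad and x of board_grip in the frame of jig between -0.012 and 0 m and value of joint bar above 0.005 m and contact force between the fingers and board above 3 N), for 0.3 s.
At the end, for the whole second after the job is handed in: Board flat on the jig's bed, square within 0.12 rad, sideways within 9 mm, its front under the lip with the sprung bar held at least 5 of its 8 mm back; the fingers still bear on the board (over 3 N), board at rest; offcut and tools within 30 mm of their start (all of step 2 and linear speed of board below 0.01 m/s); the arm keeps its last pose, push and grip.
It fails at once if a tool or the offcut is moved more than 30 mm (distance of any of offcut, nailer, rasp, knife from where it was at the start of the episode above 0.03 m).
It fails at once if the board is rammed against the bar with more than 50 N (contact force between board and bar above 50 N).
It also fails if it takes over 61 s, if anything falls off the work surface, if the arm or the gripper's body presses on something with over 40 N, if the wrist force passes 120 N, or if a joint passes its speed limit or range.

ROBOT

A 7-joint arm with a two-finger parallel gripper is mounted at the origin on the work surface. World frame = base frame: x ahead of the robot, y to its left, z up, the work surface at z = 0. Lengths are in m, angles in rad, forces in N, time in s.
With the tool pointing down it reaches from about 0.4 to 0.875 m from the base axis. Payload 4.4 kg.
Tool frame: the origin (TCP) lies between the finger pads; the fingertips stand arm.finger_overhang ahead of it and the grasp point (between the pads) lies 5 mm behind it (arm.finger_overhang is the distance from the TCP to the fingertips, in m); z points along the fingers, y is the line along which they close (so a half turn about z gives the same grasp; the last joint's range is limited). The gripper opens to 85 mm and grips with 20 to 120 N. Pads are 22 mm wide; open, the fingers measure 114 mm over their backs; the gripper's body (76 mm by 85 mm) begins 54 mm behind the grasp point. The pads swing forward as they close: fully open they stand 13 mm farther back than shut.
Start: joints at [1.13, 0.628, 0.038, 1.517, -0.027, 0.996, -0.02], TCP at [0.238, -0.605, 0.245] pointing down, gripper open.
Joint ranges: [-3.06, 3.06], [-0.37, 2.12], [-1.25, 1.32], [0.18, 2.47], [-1.1, 4.24], [0.23, 1.98], [-2.94, 2.94]. Speed limits (rad/s): [2.57, 2.57, 3.14, 3.14, 3.14, 3.14, 3.14].

INTERFACE

Orientations are given as a rotation vector (axis times angle).
In Python, from rig import arm, snapshot, get_calibration, ticket gives the robot as it stands.
- The arm moves only by the tool step_arm, never from a script. Its argument "moves" is a list that holds one entry, the list of rows, each a list of 5 numbers: the gripper command: -1 is shut, 1 is fully open, values between are in proportion, then the shift along the world's x, y, z in m, then the turn about the world's z in rad. In form: [[[jaw, x, y, z, spin], ...]]. A call has 1 to 20 rows; each row is the pose to reach, as a shift and turn from the pose commanded when the call began; what a row does not reach only later rows make up. A row lasts 1/8 s, in which the tool goes at most 62.5 mm and 10.7 degrees, less where a joint would pass 70% of its speed; a pose out of reach is approached as far as the arm can. A call with a gripper value outside its range is refused whole. The fingers move at their own pace and stop on an object; "newtons" is the grip in N (left out, the last holds). Time passes only in rows, so rows that repeat a pose let the fingers close. It gives the time, the measured TCP pose, the force, the opening and the grip force at its end, in the units of the state.
- arm.read_state(): the state, without advancing time (a new reading comes with each control period).
- snapshot(name): name is "side" or "top" or "wrist"; returns (picture, depth): 384x512x3 uint8, red, green, blue; 384x512 float32, m along the optical axis (not along the pixel's ray), 0 where there is no reading.
- get_calibration(name): a dict with "K" (3x3 intrinsics, pixels), "R" (3x3) and "t" (3): a world point X has camera coordinates R X + t; the wrist camera has in their place "tool_from_camera" (4x4, takes a point from camera to tool coordinates, whose origin is the TCP and whose axes are the flange's). Camera axes: x right, y down, z forward; pixel columns grow to the right and rows downward; lengths in m; the calibration is good to about 2 mm. A picture is of the moment at which its call begins: read the wrist's pose just before it. get_calibration takes no time and is no camera call.
- ticket.sign_off(): hands the job in; it is judged then, once.
The state is a dict: "t": time; "q": joint angles; "qd": joint speeds; "effort": joint torques, N m; "eef_pos": TCP position; "tcp_rot": TCP orientation; "contact_force": force on the tool from outside, world axes, zero at the start; "moment": the same for the moment, N m; "opening": finger opening in m; "grip_force": force on a finger pad.
Only numpy, scipy, OpenCV 4.12 (cv2) and the standard library are available. Lean on these libraries where they do the work, as an engineer would, in place of code of your own. Each camera call takes 0.05 s, during which the arm holds its last target. There are 200 camera calls.

## Working session

There is one attempt and no reset: what is moved stays moved. The work goes in short steps, Python scripts to look and compute and a tool call to move; the robot and the scene stay as the last step left them, time stands still between calls to the robot, and variables do not carry over. Pictures are saved under pics/ and viewed, at most 10 in all, crops included, and the job is handed in when it is done.

Besides the shell and the picture viewer there is one more tool, called after ">>>" in YAML: its name, and indented under it one key for each argument. step_arm: Moves the arm, as the interface text tells. Its arguments: {"type":"object","properties":{"moves":{"type":"array"},"newtons":{"type":"number"}},"required":["moves"]}

```bash
mkdir -p pics
cat > h.py <<'E'
import numpy as np,cv2
from rig import arm,snapshot,get_calibration,ticket
def cloud(name,d):
    c=get_calibration(name);K=np.array(c["K"]);R=np.array(c["R"]);t=np.array(c["t"])
    v,u=np.mgrid[:d.shape[0],:d.shape[1]]
    P=np.stack([(u-K[0,2])/K[0,0]*d,(v-K[1,2])/K[1,1]*d,d],-1)
    return (P-t)@R   # R^T(P-t)
E
python3 - <<'E'
from h import *
s=arm.read_state();print(s,arm.finger_overhang)
for n in("top","side"):
    p,d=snapshot(n);np.savez(n,p=p,d=d);cv2.imwrite(f"pics/{n}0.png",p[:,:,::-1])
E
```

```text
{'t': 0.0, 'q': array([ 1.1301999 ,  0.62934767,  0.03842583,  1.51840538, -0.02697269,
        0.99633689, -0.01996841]), 'qd': array([-0.00023032,  0.00119586, -0.00030113,  0.00027665,  0.00062753,
       -0.00027937,  0.00120311]), 'effort': array([-7.14262351e-04, -5.63408446e+01,  1.22562837e+00, -1.93448907e+01,
        1.08122971e-02,  1.04656059e-02,  1.13347821e-05]), 'eef_pos': array([ 0.23775016, -0.60427923,  0.24437586]), 'tcp_rot': array([-3.08467022e+00, -5.85018642e-01,  6.41691532e-04]), 'contact_force': array([-0.37446488,  0.63254026, -0.21855438]), 'moment': array([ 0.02891183, -0.04877109, -0.01126817]), 'grip_force': 0.0, 'opening': 0.08551897969352762} 0.014
```

View pics/top0.png

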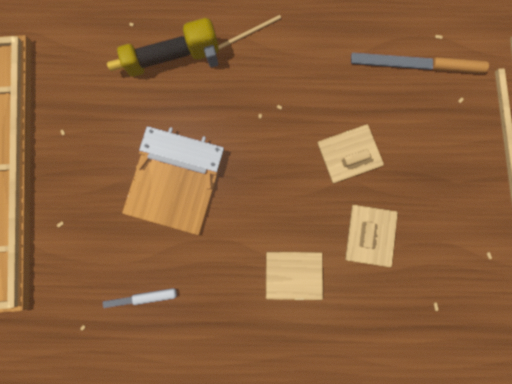

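View pics/side0.png

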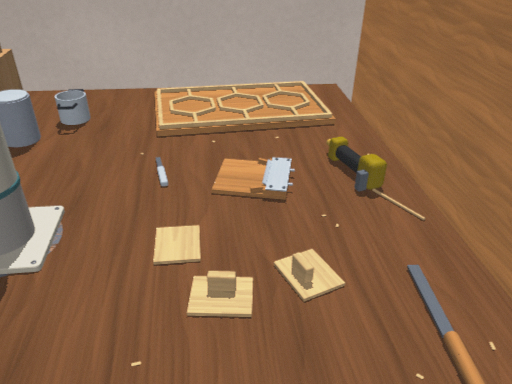

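The top view shows two boards with a grip block: A at about (351,153) and B at (372,236). The plain offcut is at (294,275), and the jig at (175,180) has its lip at (182,150). Next I'll compute the positions and distances from the base.

Run:
```python
from h import *
z=np.load("top.npz");p,d=z["p"],z["d"];W=cloud("top",d)
c=get_calibration("top");print("cam",-np.array(c["R"]).T@np.array(c["t"]),np.array(c["K"])[0,0])
hsv=cv2.cvtColor(p,cv2.COLOR_RGB2HSV)
for n,(u,v) in dict(A=(351,153),B=(372,236),off=(294,275),jig=(172,195),lip=(182,150)).items():
    m=np.zeros(d.shape,bool);m[v-50:v+50,max(u-60,0):u+60]=1
    for nm,lo,hi in(("plate",.003,.0115),("bed",.009,.015),("block",.03,.06),("lip",.02,.032)):
        q=m&(W[...,2]>lo)&(W[...,2]<hi)
        k,l,st,ce=cv2.connectedComponentsWithStats(q.astype(np.uint8))
        for i in range(1,k):
            if st[i,4]<40: continue
            pts=W[l==i]
            r=cv2.minAreaRect((pts[:,:2]*1000).astype(np.float32))
            print(n,nm,ce[i].round(),st[i,4],"mean",pts.mean(0).round(4),"rect",np.round(r[0],1),np.round(r[1],1),round(r[2],1),"dist",np.hypot(*r[0]).round())
o=np.hstack([cv2.resize(p[110:280,310:410],(400,680-80),interpolation=cv2.INTER_CUBIC),cv2.resize(p[115:245,115:235],(400,600),interpolation=cv2.INTER_CUBIC)])
cv2.imwrite("pics/crop.png",o[:,:,::-1])
```

```text
cam [0.44454151 0.01404336 0.73243536] 361.3909346698242
A plate [349. 153.] 2049 mean [ 0.6    -0.1642  0.0079] rect [ 600.5 -165.8] [ 92.5 110.6] 20.5 dist 623.0
A block [357. 158.] 248 mean [ 0.5843 -0.1702  0.041 ] rect [ 585.2 -171.1] [18.2 49.5] 20.9 dist 610.0
B plate [372. 236.] 2192 mean [ 0.4326 -0.2067  0.008 ] rect [ 432.1 -207. ] [ 93.3 112.1] 82.0 dist 479.0
B plate [317. 269.] 349 mean [ 0.3667 -0.0966  0.0079] rect [367.3 -97. ] [20.5 62. ] 89.9 dist 380.0
B block [368. 235.] 284 mean [ 0.4355 -0.1893  0.0408] rect [ 435.6 -191.1] [18.8 49.5] 81.8 dist 476.0
B lip [362. 234.] 44 mean [ 0.4367 -0.1824  0.0261] rect [ 436.2 -182.5] [ 2.7 48.4] 84.1 dist 473.0
off plate [350. 245.] 216 mean [ 0.4151 -0.1633  0.0078] rect [ 419.  -161.8] [14.2 70.6] 89.1 dist 449.0
off plate [294. 276.] 2616 mean [ 0.353  -0.0522  0.0079] rect [352.2 -52.2] [ 91.1 110.5] 0.7 dist 356.0
jig plate [170. 196.] 1484 mean [0.5074 0.1975 0.0105] rect [508.5 198.4] [161.3 121.7] 74.2 dist 546.0
jig plate [146. 192.] 82 mean [0.5136 0.247  0.0107] rect [514.5 248.3] [23.2 40.6] 38.6 dist 571.0
ji
[... 207 characters left out ...]
 [186. 157.] 1847 mean [0.5835 0.166  0.0267] rect [582.3 179.9] [161.   85.9] 75.3 dist 609.0
lip plate [174. 182.] 697 mean [0.5361 0.1904 0.0106] rect [541.7 191.3] [ 81.6 150.5] 0.8 dist 575.0
lip plate [138. 186.] 130 mean [0.5267 0.2627 0.0106] rect [521.3 259.4] [36.8 53.5] 74.1 dist 582.0
lip plate [146. 192.] 79 mean [0.5142 0.2465 0.0107] rect [512.6 246. ] [24.  37.6] 54.3 dist 569.0
lip bed [169. 183.] 2542 mean [0.5329 0.2006 0.0118] rect [541.5 195.1] [ 81.8 177.6] 0.7 dist 576.0
lip block [163. 161.] 51 mean [0.5746 0.2095 0.0312] rect [574.7 208.8] [62.2  4.8] 74.7 dist 612.0
lip lip [181. 152.] 2472 mean [0.5929 0.176  0.0267] rect [584.6 179.3] [161.   90.7] 75.3 dist 611.0
```

View pics/crop.png

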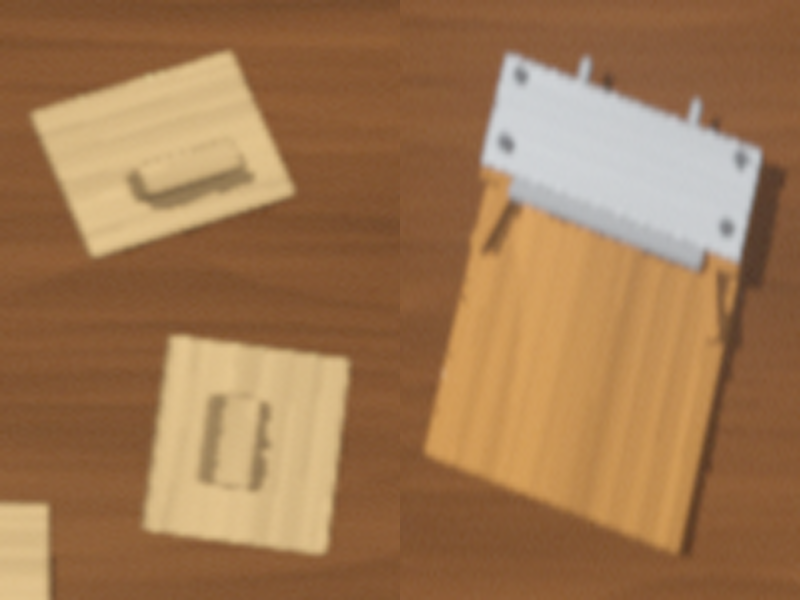

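Candidates: A has its block at (357,158), 0.610 m from the base, and B has its block at (368,235), 0.476 m away. A is the farthest and so the one meant. The crop confirms A is a pale plate with an off-centre block, with its front pointing up and slightly left. The jig opens downward in the image, and its lip and rods are at the top.

Run:
```python
from h import *
z=np.load("top.npz");W=cloud("top",z["d"])
m=np.zeros(W.shape[:2],bool);m[110:250,110:240]=1
a=np.deg2rad(-14.75);ex=np.array([np.cos(a),np.sin(a)]);ey=np.array([-ex[1],ex[0]])
P=W[m&(W[...,2]>.009)&(W[...,2]<.05)]
x=P[:,:2]@ex;y=P[:,:2]@ey
core=abs(y-np.median(y))<70
bed=P[:,2]<.014; lip=(P[:,2]>.024)
lv=lip&(P[:,2]<.0295)
print("lip y",np.percentile(y[lv],[.5,99.5]),"bed y",np.percentile(y[bed],[.5,99.5]))
print("bed x min",x[bed].min(),"all x",np.percentile(x,[.3,99.3]),"upturned x min",x[P[:,2]>.029].min())
for lo in np.arange(-.075,.08,.03):
    s=lv&(y-np.median(y)>lo)&(y-np.median(y)<lo+.015); print(np.percentile(x[s],[2,97]).round(4))
yc=np.percentile(y[lv],[.5,99.5]).mean();x0=np.percentile(x[bed],.5)
print("lip z",np.median(P[lv,2]))
for o in (x0+.1,): 
    print("origin",o*ex+yc*ey); g=o-.1
    for gx in(-.06,-.028,-.016,-.008): print(gx,(o+gx)*ex+yc*ey)
```

```text
lip y [0.242595   0.40125085] bed y [0.24260524 0.4008854 ]
bed x min 0.38050389941074536 all x [0.38123485 0.56008884] upturned x min 0.5000667745844687
[0.4948 0.5586]
[0.5031 0.5582]
[0.504  0.5585]
[0.5048 0.559 ]
[0.5047 0.5585]
[0.5086 0.5593]
lip z 0.02675427375709224
origin [0.547359  0.1887855]
-0.06 [0.48933624 0.20406162]
-0.028 [0.52028171 0.19591436]
-0.016 [0.53188626 0.19285913]
-0.008 [0.53962263 0.19082232]
```

>>> step_arm:
  moves:
    - [[1, 0.04, 0.05, 0, 0], [1, 0.08, 0.1, 0, 0], [1, 0.12, 0.15, 0, 0], [1, 0.16, 0.2, 0, 0], [1, 0.2, 0.25, -0.01, 0], [1, 0.24, 0.3, -0.03, 0], [1, 0.28, 0.35, -0.06, -0.016], [1, 0.32, 0.4, -0.09, -0.016], [1, 0.347, 0.433, -0.12, -0.016], [1, 0.347, 0.433, -0.14, -0.016], [1, 0.347, 0.433, -0.14, -0.016]]
  newtons: 50

```text
t: 1.48
eef_pos: [0.5837, -0.1694, 0.1028]
tcp_rot: [-3.087, -0.565, 0.007]
contact_force: [0.2, -0.1, 0.6]
opening: 0.0851
grip_force: 0.0
```

>>> step_arm:
  moves:
    - [[1, 0.001, -0.002, -0.025, 0], [1, 0.001, -0.002, -0.05, 0], [1, 0.001, -0.002, -0.065, 0], [1, 0.001, -0.002, -0.075, 0], [1, 0.001, -0.002, -0.075, 0], [-1, 0.001, -0.002, -0.075, 0], [-1, 0.001, -0.002, -0.075, 0], [-1, 0.001, -0.002, -0.075, 0], [-1, 0.001, -0.002, -0.075, 0], [-1, 0.001, -0.002, -0.075, 0], [-1, 0.001, -0.002, -0.075, 0]]
  newtons: 60

```text
t: 2.85
eef_pos: [0.5866, -0.1739, 0.0314]
tcp_rot: [3.091, 0.561, 0.002]
contact_force: [-0.5, 0.7, 5.1]
opening: 0.0487
grip_force: 63.7
```

>>> step_arm:
  moves:
    - [[-1, 0, 0, 0.02, 0], [-1, 0, 0, 0.04, 0], [-1, 0, 0, 0.07, 0], [-1, 0, 0, 0.09, 0], [-1, 0, 0, 0.09, 0], [-1, 0, 0, 0.09, 0]]

```text
t: 3.6
eef_pos: [0.5856, -0.1737, 0.1203]
tcp_rot: [-3.091, -0.561, 0.001]
contact_force: [0.4, -0.0, -2.2]
opening: 0.0489
grip_force: 62.9
```

Run:
```python
from h import *
s=arm.read_state();print(s["eef_pos"],s["tcp_rot"],s["opening"],s["contact_force"])
p,d=snapshot("side");cv2.imwrite("pics/side1.png",p[150:340,150:400,::-1].repeat(2,0).repeat(2,1))
W=cloud("side",d)
p,d=snapshot("top");W=cloud("top",d)
m=(np.hypot(W[...,0]-s["eef_pos"][0],W[...,1]-s["eef_pos"][1])<.1)&(W[...,2]>.085)&(W[...,2]<.115)
h=cv2.cvtColor(p,cv2.COLOR_RGB2HSV);m&=(h[...,1]>60)&(h[...,0]<30)
P=W[m];print(len(P))
if len(P)>50:
    r=cv2.minAreaRect((P[:,:2]*1000).astype(np.float32));print(r)
    A=np.c_[P[:,:2]-P[:,:2].mean(0),np.ones(len(P))];print(np.linalg.lstsq(A,P[:,2],rcond=None)[0])
```

```text
[ 0.58561559 -0.17374228  0.12025694] [-3.09096515e+00 -5.60614602e-01  5.53736824e-04] 0.048927967301504435 [ 4.05009863e-01 -1.18117727e-03 -2.18233611e+00]
1588
((597.3184814453125, -162.88050842285156), (90.3714828491211, 101.21476745605469), 21.055028915405273)
[-0.00087845 -0.00374413  0.09618403]
```

View pics/side1.png

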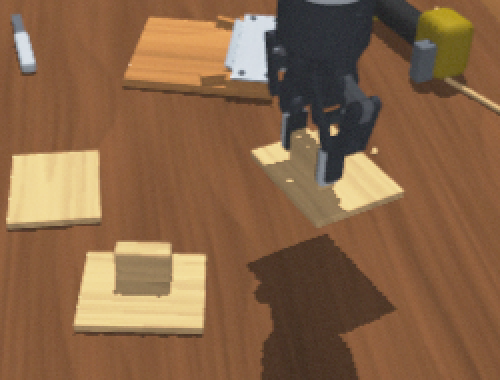

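The side view at about (330,170) shows the board held level. The fit puts the plate top 24 mm below the TCP, and the grip centre agrees with the TCP in x and y. Next I'll carry it to jig x = -70 mm.

>>> step_arm:
  moves:
    - [[-1, -0.01, 0.03, 0, -0.05], [-1, -0.02, 0.07, 0, -0.13], [-1, -0.034, 0.12, 0, -0.21], [-1, -0.048, 0.17, 0, -0.29], [-1, -0.062, 0.22, 0, -0.37], [-1, -0.076, 0.27, 0, -0.45], [-1, -0.09, 0.32, 0, -0.53], [-1, -0.1, 0.36, 0, -0.59], [-1, -0.106, 0.38, 0, -0.617], [-1, -0.106, 0.38, -0.03, -0.617], [-1, -0.106, 0.38, -0.05, -0.617], [-1, -0.106, 0.38, -0.06, -0.617], [-1, -0.106, 0.38, -0.06, -0.617], [-1, -0.106, 0.38, -0.06, -0.617]]

```text
t: 5.45
eef_pos: [0.4805, 0.2061, 0.0608]
tcp_rot: [-3.115, 0.405, -0.001]
contact_force: [0.0, 0.5, -1.3]
opening: 0.0489
grip_force: 62.9
```

```bash
cat > rel.py <<'E'
from h import *
s=arm.read_state();e=s["eef_pos"];r=s["tcp_rot"]
a=np.deg2rad(-14.75);ex=np.array([np.cos(a),np.sin(a)]);ey=np.array([-ex[1],ex[0]])
q=e[:2]-[.5474,.1888]
print("jig x,y mm",q@ex*1e3,q@ey*1e3,"grip z",(e[2]-.0071)*1e3,"yaw",np.rad2deg(2*np.arctan(r[1]/r[0])),"F",s["contact_force"],"Fx jig",s["contact_force"][:2]@ex,"open",s["opening"],s["t"])
E
python3 - <<'E'
from rel import *
p,d=snapshot("top");W=cloud("top",d);cv2.imwrite("pics/top2.png",cv2.resize(p[90:250,90:260],(680,600))[:,:,::-1])
h=cv2.cvtColor(p,cv2.COLOR_RGB2HSV)
m=(np.hypot(W[...,0]-e[0],W[...,1]-e[1])<.11)&(abs(W[...,2]-(e[2]-.0241))<.008)
P=W[m];k=P[:,:2]-[.5474,.1888];x=k@ex*1e3;y=k@ey*1e3
print(len(P),np.percentile(x,[1,99]),np.percentile(y,[1,99]),np.median(P[:,2]))
print(cv2.minAreaRect(np.c_[x,y].astype(np.float32)))
E
```

```text
jig x,y mm -69.10789151005011 -0.2887228990984185 grip z 53.68259449950543 yaw -14.817138469270928 F [ 0.03824471  0.52624635 -1.33910187] Fx jig -0.09699895482246525 open 0.04887531627190075 5.45
1574 [-97.78645365  27.12309552] [-56.34145357  51.43582569] 0.036994001081975605
((-29.433074951171875, 0.7137947082519531), (116.50342559814453, 138.5772247314453), 89.32994842529297)
```

View pics/top2.png

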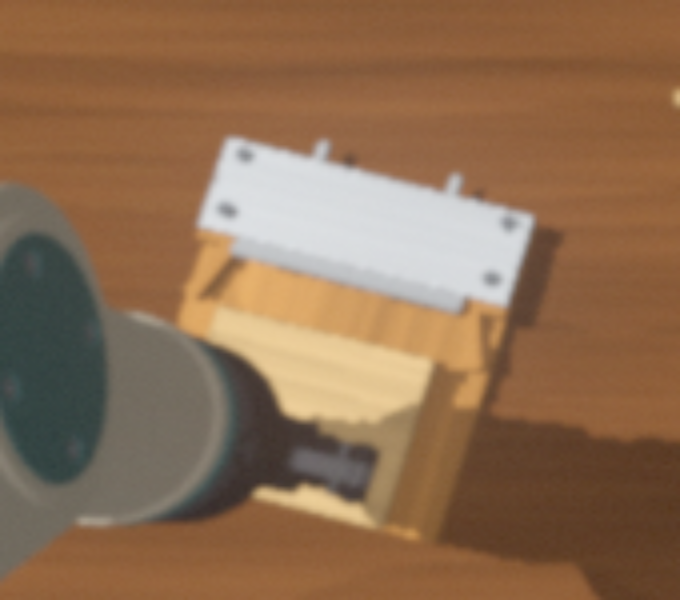

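The board is level over the bed and square to the jig, with its front edge short of the flares. I'll lower it and start sliding.

>>> step_arm:
  moves:
    - [[-1, 0, 0.001, -0.008, 0], [-1, 0, 0.001, -0.014, 0], [-1, 0, 0.001, -0.0165, 0], [-1, 0, 0.001, -0.0165, 0], [-1, 0.01, -0.0016, -0.0165, 0], [-1, 0.02, -0.0043, -0.0165, 0], [-1, 0.03, -0.0069, -0.0165, 0], [-1, 0.037, -0.0087, -0.0165, 0], [-1, 0.037, -0.0087, -0.0165, 0]]

```text
t: 6.62
eef_pos: [0.5177, 0.197, 0.0438]
tcp_rot: [3.115, -0.406, 0.001]
contact_force: [0.5, 0.4, -0.8]
opening: 0.0489
grip_force: 62.8
```

```bash
python3 rel.py
```

```text
jig x,y mm -30.805374688915244 0.40321358246046246 grip z 36.6855949444721 yaw -14.84030267677479 F [ 0.54273008  0.43005506 -0.81587014] Fx jig 0.4153520639587282 open 0.048933631464835516 6.625
```

>>> step_arm:
  moves:
    - [[-1, 0.003, -0.0008, 0, 0], [-1, 0.006, -0.0016, 0, 0], [-1, 0.009, -0.0024, 0, 0], [-1, 0.011, -0.0029, 0, 0], [-1, 0.011, -0.0029, 0, 0], [-1, 0.011, -0.0029, 0, 0]]

```text
t: 7.38
eef_pos: [0.5278, 0.1945, 0.0438]
tcp_rot: [3.115, -0.404, -0.0]
contact_force: [-0.2, -0.8, -1.5]
opening: 0.049
grip_force: 62.8
```

```bash
python3 rel.py
```

```text
jig x,y mm -20.39635055915979 0.5700097182275583 grip z 36.66379448561261 yaw -14.790467165161116 F [-0.15840276 -0.82923769 -1.50311589] Fx jig 0.057942787484061 open 0.049001476271369915 7.375
```

>>> step_arm:
  moves:
    - [[-1, 0.0015, -0.0004, 0, 0], [-1, 0.003, -0.0008, 0, 0], [-1, 0.0045, -0.0012, 0, 0], [-1, 0.006, -0.0016, 0, 0], [-1, 0.0075, -0.002, 0, 0], [-1, 0.009, -0.0024, 0, 0], [-1, 0.009, -0.0024, 0, 0], [-1, 0.009, -0.0024, 0, 0]]

```text
t: 8.38
eef_pos: [0.5355, 0.1926, 0.0436]
tcp_rot: [3.115, -0.404, -0.005]
contact_force: [-5.3, 1.4, 1.9]
opening: 0.0487
grip_force: 63.2
```

```bash
python3 rel.py
```

```text
jig x,y mm -12.479840622386506 0.6151341050726553 grip z 36.501196366523935 yaw -14.787026515702507 F [-5.32842196  1.43825637  1.94987382] Fx jig -5.519011692552854 open 0.04873796251121021 8.375
```

>>> step_arm:
  moves:
    - [[-1, 0.001, -0.0003, 0, 0], [-1, 0.002, -0.0005, 0, 0], [-1, 0.003, -0.0008, 0, 0], [-1, 0.004, -0.001, 0, 0], [-1, 0.005, -0.0013, 0, 0], [-1, 0.005, -0.0013, 0, 0], [-1, 0.005, -0.0013, 0, 0]]

```text
t: 9.25
eef_pos: [0.5387, 0.1917, 0.0436]
tcp_rot: [3.115, -0.404, -0.01]
contact_force: [-9.0, 2.6, 5.1]
opening: 0.0486
grip_force: 63.7
```

```bash
python3 rel.py
```

```text
jig x,y mm -9.14085343215078 0.5906340969321511 grip z 36.51889733206716 yaw -14.768250566908922 F [-9.01190794  2.63453709  5.14725116] Fx jig -9.38568725269675 open 0.04864105963652365 9.25
```

>>> step_arm:
  moves:
    - [[-1, 0.001, -0.0003, 0, 0], [-1, 0.002, -0.0005, 0, 0], [-1, 0.003, -0.0008, 0, 0], [-1, 0.003, -0.0008, 0, 0], [-1, 0.003, -0.0008, 0, 0]]

```text
t: 9.88
eef_pos: [0.539, 0.1916, 0.0437]
tcp_rot: [3.116, -0.403, -0.018]
contact_force: [-15.1, 3.8, 10.9]
opening: 0.0492
grip_force: 64.4
```

Run:
```python
from rel import *
p,d=snapshot("top");cv2.imwrite("pics/top3.png",cv2.resize(p[90:250,90:260],(680,600))[:,:,::-1])
```

```text
jig x,y mm -8.838743807939057 0.5807896927315211 grip z 36.55246715219871 yaw -14.743525392319702 F [-15.08743706   3.77960715  10.86260465] Fx jig -15.552540081784645 open 0.04918296670462325 9.875
```

View pics/top3.png

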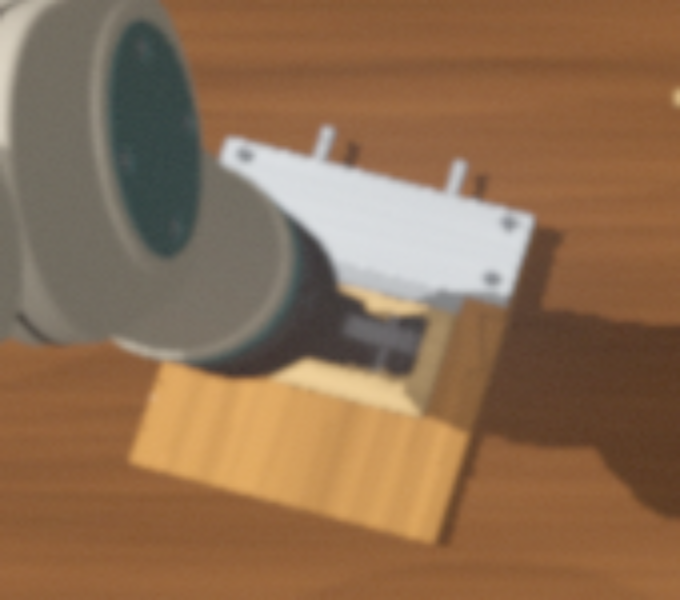

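The force rose from 9 to 16 N over only 0.3 mm of travel, so the bar is on its stop. The picture also shows the rods, at (323,145) and (456,180), standing out nearly twice as far as before. I'll hold there briefly, then hand in.

>>> step_arm:
  moves:
    - [[-1, 0, 0, 0, 0], [-1, 0, 0, 0, 0], [-1, 0, 0, 0, 0], [-1, 0, 0, 0, 0]]

```text
t: 10.42
eef_pos: [0.539, 0.1916, 0.0436]
tcp_rot: [3.116, -0.403, -0.018]
contact_force: [-14.8, 3.7, 9.7]
opening: 0.0491
grip_force: 64.4
```

```bash
python3 rel.py; python3 -c "
from rig import ticket
print(ticket.sign_off())"
```

```text
jig x,y mm -8.834746245487857 0.5965861380415909 grip z 36.54167956152258 yaw -14.741248821202614 F [-14.84248714   3.73800462   9.65002192] Fx jig -15.305070168125683 open 0.04911247214118093 10.425
the job is handed in; nothing more can be done
None
```

I handed the job in at about 10.4 s, with the board flat under the lip, the sprung bar on its stop by feel (about 15 N push) and the gripper still holding it; the sign-off returned no verdict.

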